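# Hold the steel bearing ball over the demagnetiser

### The job

One of the two blue trays holds a loose steel ball, the other a red plastic one. Pick up the tray with the steel ball by its black tab, carry it level and smoothly so that the ball stays in its pocket, and finish holding it: level, still, with the ball over the round pole plate of the grey demagnetiser and the tray's underside about 80 mm above that plate, clear of it. Leave the other tray and the things standing about alone; do not put the tray down or let go, the program ends while holding it.

Things in the scene. Friction and masses are not known exactly. Their poses are not given: they have to be found in the camera images.
- tray_a: one of two like blue trays lying flat, 130 x 64 x 8 mm (x, y, z), about 120 g; round pockets 34 mm wide, 3 mm deep at x = +42 and -42 mm; upright black grip tab at the centre of mass, 28 mm along x, 12 mm thick along y, z = 8 to 55 mm: take it by the tab, fingers closing along y. Origin: centre of the underside, z up. Either ball may lie in it, always in the +x pocket
- tray_b: one of two like blue trays lying flat, 130 x 64 x 8 mm (x, y, z), about 120 g; round pockets 34 mm wide, 3 mm deep at x = +42 and -42 mm; upright black grip tab at the centre of mass, 28 mm along x, 12 mm thick along y, z = 8 to 55 mm: take it by the tab, fingers closing along y. Origin: centre of the underside, z up. Either ball may lie in it, always in the +x pocket
- tray_a_pocket (a point): centre of the floor of tray_a's pocket at its +x end, 5 mm above the tray's underside, where its ball lies; the other pocket is empty
- tray_b_pocket (a point): centre of the floor of tray_b's pocket at its +x end, 5 mm above the tray's underside, where its ball lies; the other pocket is empty
- steel_ball_center (a point): centre of the bright steel bearing ball, 18 mm across, 24 g, loose in the pocket of one of the trays (it can roll about 10 mm off the pocket's centre; it climbs out if the tray tips far or jerks)
- red_ball_center (a point): centre of the red plastic ball, 18 mm across, loose in the pocket of the other tray
- demagnetiser: bench demagnetiser, grey case 110 x 90 mm, fixed on the blue mat, 36 mm high with the plate; origin at the centre of its underside
- pole_plate (a point): centre of the top face of the demagnetiser's round bright pole plate, 56 mm across; z up
- dropper_bottle: white soft dropper bottle with a needle nozzle, 25 mm across and 104 tall, standing; origin at the centre of its underside. Bystander.
- reel: reel of solder wire, black flanges, 58 mm across and 36 high, standing on its flange; origin at the centre of its underside. Bystander.
- tin: small round tan tin, 25 mm across and 24 high; origin at the centre of its underside. Bystander.

How it is judged:
On the way:
1. the tray with the steel ball is lifted clear, ball in its pocket (((distance between steel_ball_center and tray_a_pocket below 0.016 m and height (world z) of tray_a above 0.05 m and contact force between the fingers and tray_a above 1 N) or (distance between steel_ball_center and tray_b_pocket below 0.016 m and height (world z) of tray_b above 0.05 m and contact force between the fingers and tray_b above 1 N))), for 0.2 s.
At the end, for the whole second after the job is handed in: The steel ball is in its pocket, its centre within 30 mm (seen from above) of the centre of the pole plate; its tray is gripped in the fingers, level within 0.12 rad, at rest, its underside 50 to 110 mm above the plate and not touching it; the red ball is still in the other tray's pocket (horizontal distance between steel_ball_center and pole_plate below 0.03 m and ((distance between steel_ball_center and tray_a_pocket below 0.016 m and z of tray_a in the frame of pole_plate between 0.05 and 0.11 m and angle between tray_a's own z axis and vertical below 0.12 rad and contact force between the fingers and tray_a above 1 N and contact force between tray_a and demagnetiser below 0.1 N and linear speed of tray_a below 0.02 m/s and distance between red_ball_center and tray_b_pocket below 0.016 m) or (distance between steel_ball_center and tray_b_pocket below 0.016 m and z of tray_b in the frame of pole_plate between 0.05 and 0.11 m and angle between tray_b's own z axis and vertical below 0.12 rad and contact force between the fingers and tray_b above 1 N and contact force between tray_b and demagnetiser below 0.1 N and linear speed of tray_b below 0.02 m/s and distance between red_ball_center and tray_a_pocket below 0.016 m))); the arm keeps its last pose, push and grip.
It fails at once if the steel ball leaves its pocket (not (distance between steel_ball_center and tray_a_pocket below 0.016 m) and not (distance between steel_ball_center and tray_b_pocket below 0.016 m)).
It fails at once if a tray tips more than 0.35 rad (angle between any of tray_a, tray_b's own z axis and vertical above 0.35 rad).
It fails at once if the tray with the red ball, or that ball, is moved more than 30 mm (distance of red_ball_center from where it was at the start of the episode above 0.03 m or (distance between red_ball_center and tray_a_pocket below 0.016 m and distance of tray_a from where it was at the start of the episode above 0.03 m) or (distance between red_ball_center and tray_b_pocket below 0.016 m and distance of tray_b from where it was at the start of the episode above 0.03 m)).
It fails at once if a tray knocks against the demagnetiser (over 2 N) (contact force between any of tray_a, tray_b and demagnetiser above 2 N).
It fails at once if a bystander is moved more than 30 mm or knocked over (distance of any of dropper_bottle, reel, tin from where it was at the start of the episode above 0.03 m or angle between any of dropper_bottle, reel, tin's own z axis and vertical above 0.5 rad).
It also fails if it takes over 48 s, if anything falls off the work surface, if the arm or the gripper's body presses on something with over 40 N, if the wrist force passes 120 N, or if a joint passes its speed limit or range.

### The arm

A 6-joint arm with a two-finger parallel gripper is mounted at the origin on a cart in front of the work surface, level with it; the furniture and walls round the work are solid. World frame = base frame: x ahead of the robot, y to its left, z up, the work surface at z = 0. Lengths are in m, angles in rad, forces in N, time in s.
With the tool pointing down it reaches from about 0.3 to 0.875 m from the base axis. Payload 6.4 kg.
Tool frame: the origin (TCP) lies midway between the tips of the shut fingers; the grasp point (between the pads) lies 19 mm behind it; z points along the fingers, y is the line along which they close (so a half turn about z gives the same grasp; the last joint's range is limited). The gripper opens to 85 mm and grips with 20 to 120 N. Pads are 22 mm wide; open, the fingers measure 114 mm over their backs; the gripper's body (76 mm by 85 mm) begins 54 mm behind the grasp point. The pads swing forward as they close: fully open they stand 13 mm farther back than shut.
Start: joints at [1.117, 0.181, 1.607, -0, 1.354, -0.206], TCP at [0.141, 0.557, 0.231] pointing down, gripper open.
Joint ranges: [-2.99, 2.99], [-0.89, 2.07], [0.3, 2.58], [-1.14, 4.28], [0, 2.63], [-3.12, 3.12]. Speed limits (rad/s): [2.57, 2.57, 3.01, 3.14, 3.14, 3.14].

### API

Orientations are given as a unit quaternion [w, x, y, z].
In Python, from bench import ctrl gives the robot as it stands. The module is installed in compiled form; this text tells all that it offers.
- The arm moves only by the tool move_arm, never from a script. Its argument "plan" is one flat list of numbers, 6 for each row, row after row: the shift along the world's x, y, z in units of 50 mm (1.0 is 50 mm), then the turn, a rotation vector about the world's x, y, z in rad. A call has 1 to 10 rows; each row is the pose to reach, as a shift and turn from the pose commanded when the call began; what a row does not reach only later rows make up. A row lasts 1/8 s, in which the tool goes at most 62.5 mm and 10.7 degrees, less where a joint would pass 70% of its speed; a pose out of reach is approached as far as the arm can. A call with a gripper value outside its range is refused whole. "grip" is the finger opening in mm, from 0 to 85.4, set as the call begins (left out, the last holds). The fingers move at their own pace and stop on an object; the grip force is fixed at half the most. Time passes only in rows, so rows that repeat a pose let the fingers close. It gives the time, the measured TCP pose, the force, the opening and the grip force at its end, in the units of the state.
- ctrl.get_obs(): the state, without advancing time (a new reading comes with each control period).
- ctrl.camera(name): name is "side" or "top" or "wrist"; returns a dict with "pixels" (480x640x3 uint8, red, green, blue), "fx", "fy", "cx", "cy" (pixels), "origin" and "attitude" of the camera in the world. Camera axes: x right, y down, z forward; pixel columns grow to the right and rows downward; lengths in m; the calibration is good to about 2 mm. The wrist camera is an equidistant fisheye: a pixel r from the principal point sees the ray r / f radians off the axis. A picture is of the moment at which its call begins. There is no depth.
- ctrl.hand_in(): hands the job in; it is judged then, once.
The state is a dict: "time_s": time; "q": joint angles; "dq": joint speeds; "joint_efforts": joint torques, N m; "eef_pos": TCP position; "eef_rot": TCP orientation; "wrist_force": force on the tool from outside, world axes, zero at the start; "torque": the same for the moment, N m; "opening": opening from 0.0 (shut) to 1.0 (fully open); "grasp_force": force on a finger pad.
Only numpy, scipy, OpenCV 4.12 (cv2) and the standard library are available. Lean on these libraries where they do the work, as an engineer would, in place of code of your own. Each camera call takes 0.05 s, during which the arm holds its last target. There are 200 camera calls.

## Working session

There is one attempt and no reset: what is moved stays moved. The work goes in short steps, Python scripts to look and compute and a tool call to move; the robot and the scene stay as the last step left them, time stands still between calls to the robot, and variables do not carry over. Pictures are saved under pics/ and viewed, at most 10 in all, crops included, and the job is handed in when it is done.

Besides the shell and the picture viewer there is one more tool, called after ">>>" by a JSON object that holds its "api" and its "payload". move_arm: Moves the arm, as the interface text tells. Its arguments: {"type":"object","properties":{"plan":{"type":"array"},"grip":{"type":"number"}},"required":["plan"]}

```bash
mkdir -p pics; python3 - <<'E'
from bench import ctrl
import cv2,json,numpy as np
for n in("top","side"):
    c=ctrl.camera(n); cv2.imwrite(f"pics/{n}0.png",c["pixels"][:,:,::-1])
    print(n,{k:np.round(np.array(v),4).tolist() for k,v in c.items() if k!="pixels"})
o=ctrl.get_obs();print(o)
E
```

```text
top {'fx': 595.773, 'fy': 595.773, 'cx': 327.3405, 'cy': 243.4315, 'origin': [0.3251, -0.0495, 1.0827], 'attitude': [0.0717, -0.6994, 0.7077, -0.0693]}
side {'fx': 559.906, 'fy': 559.906, 'cx': 315.6395, 'cy': 242.2297, 'origin': [0.1585, -0.9377, 0.4683], 'attitude': [-0.5461, 0.8143, -0.1694, 0.1004]}
{'time_s': 0.1, 'q': array([ 1.11670346e+00,  1.81471091e-01,  1.60785614e+00,  3.04531721e-05,
        1.35377937e+00, -2.06310803e-01]), 'dq': array([ 6.42659634e-04, -1.55223040e-03, -1.55569542e-03, -1.03118994e-03,
        1.79634164e-05, -2.03275229e-04]), 'joint_efforts': array([ 6.03352910e-04, -4.45870042e+01, -3.52238202e+01, -2.16188846e-04,
        4.08568099e-03,  7.28906275e-05]), 'eef_pos': array([0.14079381, 0.55701963, 0.23049685]), 'eef_rot': array([-2.59501413e-04,  1.23577573e-01,  9.92334626e-01, -7.11262307e-04]), 'wrist_force': array([0.73720256, 0.58633651, 0.94157045]), 'torque': array([ 0.0113366 ,  0.01377986, -0.0133042 ]), 'grasp_force': 0.0, 'opening': 0.9965594650178347}
```

View pics/top0.png

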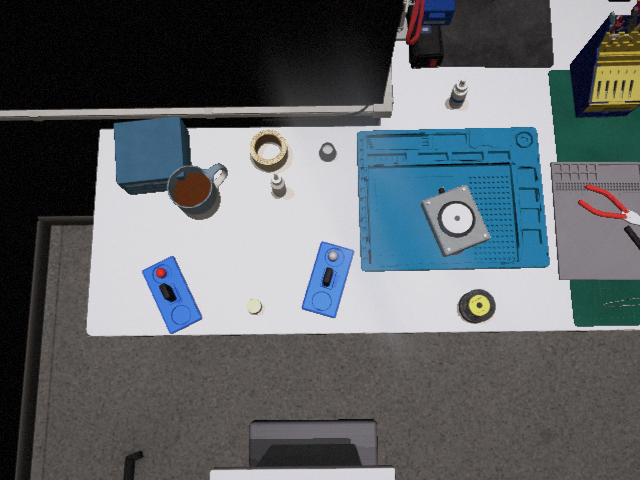

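View pics/side0.png

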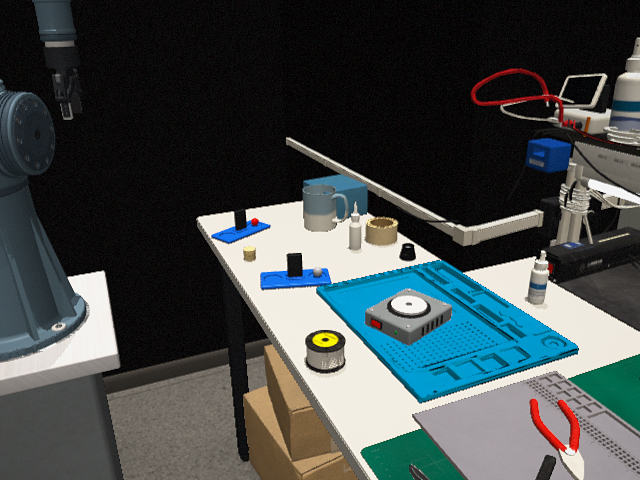

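The top view shows the steel ball at (333,256) in the tray centred near (328,280), and the red ball in the tray at (171,295). The pole plate is at (457,218). The side view agrees: plate at (409,305), steel ball at (318,272).

```bash
cat > h.py <<'E'
import numpy as np,cv2
from scipy.spatial.transform import Rotation as R
def rot(q): return R.from_quat([q[1],q[2],q[3],q[0]])
def ray(c,uv):
    uv=np.atleast_2d(uv).astype(float)
    d=np.c_[(uv[:,0]-c["cx"])/c["fx"],(uv[:,1]-c["cy"])/c["fy"],np.ones(len(uv))]
    return rot(c["attitude"]).apply(d)
def plane(c,uv,z):
    d=ray(c,uv);o=np.array(c["origin"]);return o+d*((z-o[2])/d[:,2])[:,None]
def tri(c1,p1,c2,p2):
    o1,o2=np.array(c1["origin"]),np.array(c2["origin"]);a=ray(c1,p1)[0];b=ray(c2,p2)[0]
    s=np.linalg.lstsq(np.c_[a,-b],o2-o1,rcond=None)[0]
    A,B=o1+a*s[0],o2+b*s[1];return (A+B)/2,np.linalg.norm(A-B)
E
python3 - <<'E'
from bench import ctrl
from h import *
np.set_printoptions(precision=4,suppress=True)
t=ctrl.camera("top");s=ctrl.camera("side")
def big(c,lo,hi,roi):
    x0,y0,x1,y1=roi;h=cv2.cvtColor(c["pixels"],cv2.COLOR_RGB2HSV)[y0:y1,x0:x1]
    m=cv2.inRange(h,lo,hi);cs,_=cv2.findContours(m,cv2.RETR_EXTERNAL,cv2.CHAIN_APPROX_NONE)
    k=max(cs,key=cv2.contourArea);return k[:,0]+[x0,y0],h
k,h=big(t,(105,150,80),(125,255,255),(295,232,358,325))
w=plane(t,k,.008)[:,:2]
r=cv2.minAreaRect((w*1000).astype(np.float32));print("tray",r,cv2.boxPoints(r))
ball=plane(t,[[333,256]],.014)[0];print("ball",ball)
c=np.array(r[0])/1000;d=ball[:2]-c;print("yaw",np.degrees(np.arctan2(d[1],d[0])),np.linalg.norm(d))
print("tabtop",tri(t,[[328,273]],s,[[294,255]]))
# plate: bright blob
for c,roi in((t,(425,190,490,250)),(s,(380,285,440,325))):
    k,_=big(c,(0,0,195),(180,40,255),roi);e=cv2.fitEllipse(k);print(e)
    if c is t: e0=e
print("plate",tri(t,[e0[0]],s,[e[0]]))
for z in(.036,.04,.045):print(plane(t,[e0[0]],z))
for n,p,z in(("reel",(478,305),.036),("bottle",(278,190),.05),("tin",(254,306),.024),("redtray",(171,295),.008)):print(n,plane(t,[p],z)[0])
E
```

```text
tray ((477.1529235839844, -46.40443801879883), (61.959747314453125, 128.03163146972656), 73.0805435180664) [[406.8921 -57.413 ]
 [529.3818 -94.6737]
 [547.4138 -35.3959]
 [424.924    1.8648]]
ball [ 0.518  -0.0571  0.014 ]
yaw -14.654430458172515 0.04222034462572421
tabtop (array([ 0.4795, -0.0472,  0.0514]), np.float64(0.0034710556056469426))
((456.73638916015625, 217.99021911621094), (28.00098991394043, 29.65853500366211), 115.71502685546875)
((408.6734924316406, 303.9345397949219), (16.61672019958496, 35.13266372680664), 93.78192901611328)
plate (array([ 0.5801, -0.2803,  0.0416]), np.float64(0.0008348970683827424))
[[ 0.581  -0.2813  0.036 ]]
[[ 0.5801 -0.2804  0.04  ]]
[[ 0.5788 -0.2793  0.045 ]]
reel [ 0.4236 -0.31    0.036 ]
bottle [0.6335 0.0407 0.05  ]
tin [0.4277 0.0845 0.024 ]
redtray [0.4509 0.2372 0.008 ]
```

>>> {"api": "move_arm", "payload": {"plan": [0.3, -0.55, 0, 0, 0, 0, 0.75, -1.35, 0, 0, 0, 0, 1.2, -2.15, 0, 0, 0, 0, 1.65, -2.95, 0, 0, 0, 0, 2.1, -3.75, 0, 0, 0, 0, 2.55, -4.55, 0, 0, 0, 0, 3.0, -5.35, 0, 0, 0, 0, 3.45, -6.15, 0, 0, 0, 0, 3.9, -6.95, 0, 0, 0, 0, 4.3, -7.7, 0, 0, 0, 0], "grip": 85}}

```text
time_s: 1.45
eef_pos: [0.3566, 0.171, 0.2314]
eef_rot: [0.0, 0.124, 0.992, 0.0]
wrist_force: [0.1, 0.5, -0.3]
opening: 0.997
grasp_force: 0.0
```

>>> {"api": "move_arm", "payload": {"plan": [0.4, -0.75, 0, 0, 0, 0, 0.8, -1.5, 0, 0, 0, -0.01, 1.2, -2.2, 0, 0, 0, -0.02, 1.6, -2.9, 0, 0, 0, -0.03, 1.95, -3.55, 0, 0, 0, -0.04, 2.25, -4.05, -0.3, 0, 0, -0.047, 2.42, -4.37, -0.8, 0, 0, -0.047, 2.42, -4.37, -1.4, 0, 0, -0.047, 2.42, -4.37, -1.6, 0, 0, -0.047, 2.42, -4.37, -1.6, 0, 0, -0.047]}}

```text
time_s: 2.7
eef_pos: [0.4766, -0.0457, 0.151]
eef_rot: [-0.001, 0.147, 0.989, 0.0]
wrist_force: [-0.2, 0.4, -0.0]
opening: 0.995
grasp_force: 0.0
```

```bash
python3 - <<'E'
from bench import ctrl
import cv2,numpy as np
c=ctrl.camera("wrist"); cv2.imwrite("pics/w1.png",c["pixels"][:,:,::-1])
print({k:np.round(np.array(v),4).tolist() for k,v in c.items() if k!="pixels"})
o=ctrl.get_obs();print(o["time_s"],o["eef_pos"],o["eef_rot"],o["q"],o["wrist_force"])
E
```

```text
{'fx': 371.6483, 'fy': 371.6483, 'cx': 321.0115, 'cy': 241.3689, 'origin': [0.4026, -0.0232, 0.2936], 'attitude': [0.1246, 0.7938, 0.5881, 0.0921]}
2.75 [ 0.47727811 -0.04592628  0.15187471] [ 2.37030284e-04  1.46645625e-01  9.89189063e-01 -5.35496571e-05] [-3.44144277e-01  5.63779849e-02  1.91674114e+00 -1.33226735e-05
  1.16798767e+00 -1.62058262e+00] [ 0.8554375  -0.11572633  0.0067344 ]
```

View pics/w1.png

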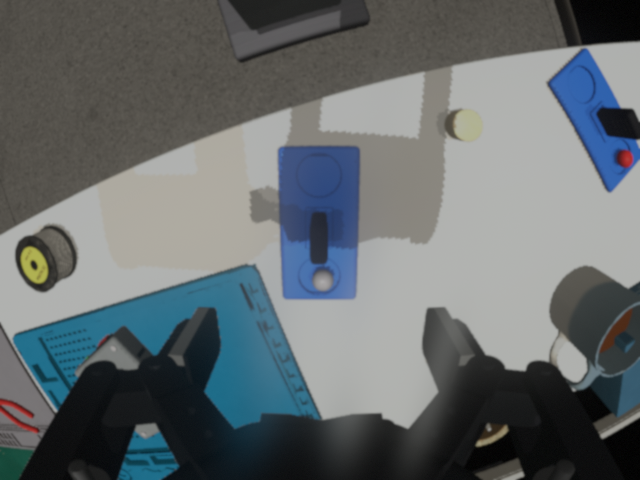

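The wrist view shows the tray square to the fingers. Its corners run from (279,147) to (357,298), with the tab at (319,238) and the ball at (323,280). I'll refine the centre and yaw from this view.

```bash
cat >> h.py <<'E'
def wray(c,uv):
    p=(np.atleast_2d(uv).astype(float)-[c["cx"],c["cy"]]);r=np.hypot(*p.T);th=r/c["fx"]
    d=np.c_[p/r[:,None]*np.sin(th)[:,None],np.cos(th)];return rot(c["attitude"]).apply(d)
def wplane(c,uv,z):
    d=wray(c,uv);o=np.array(c["origin"]);return o+d*((z-o[2])/d[:,2])[:,None]
E
python3 - <<'E'
from bench import ctrl
from h import *
np.set_printoptions(precision=4,suppress=True)
c=ctrl.camera("wrist")
h=cv2.cvtColor(c["pixels"],cv2.COLOR_RGB2HSV)[130:320,260:380]
m=cv2.inRange(h,(105,150,30),(125,255,255));cs,_=cv2.findContours(m,0,1)
k=max(cs,key=cv2.contourArea)[:,0]+[260,130]
w=wplane(c,k,.008)[:,:2];r=cv2.minAreaRect((w*1000).astype(np.float32));b=cv2.boxPoints(r)
print(r,[np.degrees(np.arctan2(*(b[i]-b[i-1])[::-1])) for i in range(4)])
print("ball",wplane(c,[[323,280]],.014),"tab top",wplane(c,[[319,213],[319,262]],.055))
E
```

```text
((457.73760986328125, -31.912643432617188), (45.254581451416016, 37.909786224365234), 21.030128479003906) [np.float32(-158.96985), np.float32(-68.96989), np.float32(21.030138), np.float32(111.0301)]
ball [[ 0.5223 -0.0579  0.014 ]] tab top [[ 0.4579 -0.0414  0.055 ]
 [ 0.4911 -0.0516  0.055 ]]
```

```bash
python3 - <<'E'
from bench import ctrl
from h import *
np.set_printoptions(precision=4,suppress=True)
c=ctrl.camera("wrist")
p=wplane(c,[[279,147],[358,147],[357,298],[282,298]],.008)
print(p,p.mean(0)); d=p[2]+p[3]-p[0]-p[1];print(np.degrees(np.arctan2(d[1],d[0])))
E
```

```text
[[ 0.4102 -0.0592  0.008 ]
 [ 0.4279 -0.0013  0.008 ]
 [ 0.5507 -0.0358  0.008 ]
 [ 0.5318 -0.0978  0.008 ]] [ 0.4801 -0.0485  0.008 ]
-16.643921032836463
```

>>> {"api": "move_arm", "payload": {"plan": [0.03, -0.02, -0.3, 0, 0, 0, 0.03, -0.02, -0.7, 0, 0, 0, 0.03, -0.02, -1.1, 0, 0, 0, 0.03, -0.02, -1.5, 0, 0, 0, 0.03, -0.02, -1.9, 0, 0, 0, 0.03, -0.02, -2.2, 0, 0, 0, 0.03, -0.02, -2.4, 0, 0, 0, 0.03, -0.02, -2.55, 0, 0, 0, 0.03, -0.02, -2.65, 0, 0, 0, 0.03, -0.02, -2.65, 0, 0, 0]}}

```text
time_s: 4.1
eef_pos: [0.4785, -0.0471, 0.0187]
eef_rot: [-0.0, 0.147, 0.989, 0.0]
wrist_force: [-0.6, -0.3, -0.9]
opening: 0.995
grasp_force: 0.0
```

>>> {"api": "move_arm", "payload": {"plan": [0, 0, 0, 0, 0, 0, 0, 0, 0, 0, 0, 0, 0, 0, 0, 0, 0, 0], "grip": 45}}

```text
time_s: 4.47
eef_pos: [0.4787, -0.0471, 0.019]
eef_rot: [0.0, 0.147, 0.989, -0.0]
wrist_force: [0.0, -0.3, -0.4]
opening: 0.528
grasp_force: 0.0
```

>>> {"api": "move_arm", "payload": {"plan": [0, 0, 0, 0, 0, 0, 0, 0, 0, 0, 0, 0, 0, 0, 0, 0, 0, 0, 0, 0, 0, 0, 0, 0], "grip": 22}}

```text
time_s: 4.97
eef_pos: [0.4785, -0.047, 0.0188]
eef_rot: [0.0, 0.147, 0.989, 0.0]
wrist_force: [0.2, 0.6, 1.0]
opening: 0.26
grasp_force: 0.0
```

```bash
python3 - <<'E'
from bench import ctrl
import cv2
a=ctrl.camera("wrist")["pixels"];cv2.imwrite("pics/w2.png",a[:,:,::-1])
o=ctrl.get_obs();print(o["eef_pos"],o["opening"],o["wrist_force"])
E
```

```text
[ 0.4785151  -0.04703745  0.01877058] 0.26022374456478176 [ 0.50475697 -0.08815744 -0.3483014 ]
```

View pics/w2.png

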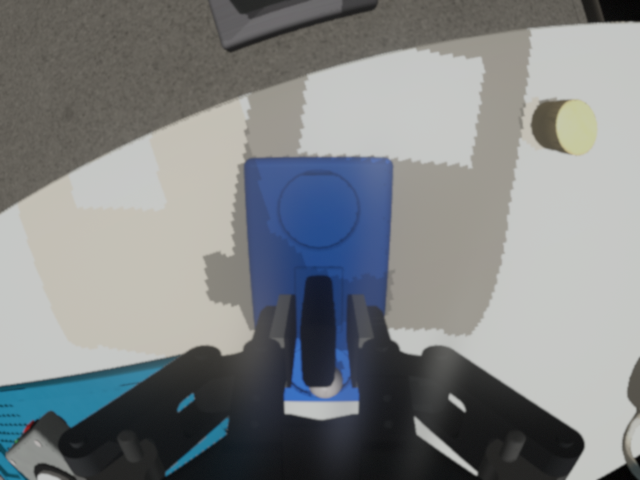

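The tab is centred between the fingers, spanning columns 303–334 between pads at 293 and 348. The ball is in its pocket at (328,385). I'll close in stages.

>>> {"api": "move_arm", "payload": {"plan": [0, 0, 0, 0, 0, 0, 0, 0, 0, 0, 0, 0, 0, 0, 0, 0, 0, 0], "grip": 16}}

```text
time_s: 5.4
eef_pos: [0.4785, -0.047, 0.0188]
eef_rot: [-0.0, 0.147, 0.989, 0.0]
wrist_force: [-0.2, 0.3, 0.6]
opening: 0.187
grasp_force: 0.0
```

>>> {"api": "move_arm", "payload": {"plan": [0, 0, 0, 0, 0, 0, 0, 0, 0, 0, 0, 0, 0, 0, 0, 0, 0, 0], "grip": 13}}

```text
time_s: 5.78
eef_pos: [0.4785, -0.0472, 0.0188]
eef_rot: [-0.0, 0.147, 0.989, -0.0]
wrist_force: [-0.4, -1.9, 0.9]
opening: 0.15
grasp_force: 0.8
```

>>> {"api": "move_arm", "payload": {"plan": [0, 0, 0, 0, 0, 0, 0, 0, 0, 0, 0, 0, 0, 0, 0, 0, 0, 0, 0, 0, 0, 0, 0, 0, 0, 0, 0, 0, 0, 0], "grip": 0}}

```text
time_s: 6.4
eef_pos: [0.4787, -0.0471, 0.0189]
eef_rot: [0.0, 0.147, 0.989, -0.0]
wrist_force: [-0.7, -1.2, 2.9]
opening: 0.136
grasp_force: 58.8
```

>>> {"api": "move_arm", "payload": {"plan": [0, 0, 0.03, 0, 0, 0, 0, 0, 0.1, 0, 0, 0, 0, 0, 0.2, 0, 0, 0, 0, 0, 0.32, 0, 0, 0, 0, 0, 0.44, 0, 0, 0, 0, 0, 0.56, 0, 0, 0, 0, 0, 0.67, 0, 0, 0, 0, 0, 0.75, 0, 0, 0, 0, 0, 0.8, 0, 0, 0, 0, 0, 0.8, 0, 0, 0]}}

```text
time_s: 7.65
eef_pos: [0.4786, -0.0471, 0.0589]
eef_rot: [0.0, 0.147, 0.989, -0.0]
wrist_force: [-0.1, -1.0, -1.3]
opening: 0.133
grasp_force: 58.4
```

```bash
python3 - <<'E'
from bench import ctrl
import cv2
a=ctrl.camera("side")["pixels"][200:340,220:470];cv2.imwrite("pics/s2.png",cv2.resize(a,None,fx=3,fy=3)[:,:,::-1])
o=ctrl.get_obs();print(o["eef_pos"],o["opening"],o["grasp_force"],o["wrist_force"],o["torque"])
E
```

```text
[ 0.47848104 -0.04703449  0.05875291] 0.13466504125241005 58.35943043231964 [-0.09826921  0.08312487 -1.02017043] [-0.01717563 -0.00499827 -0.02684113]
```

View pics/s2.png

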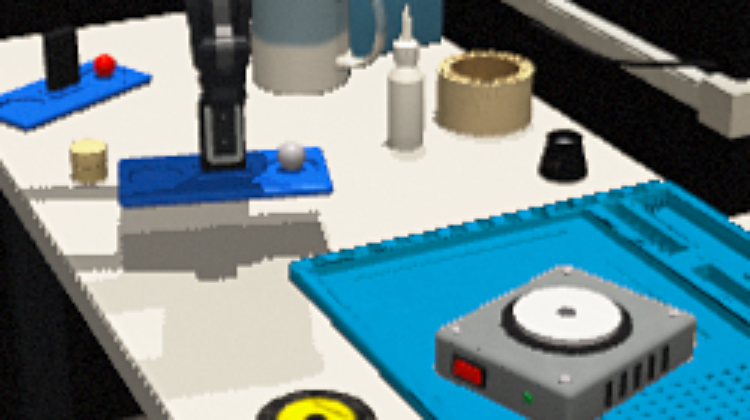

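The tray is up and level with the steel ball at (290,155) in the crop, still in its pocket. Next I raise it, then move across on a minimum-jerk profile.

>>> {"api": "move_arm", "payload": {"plan": [0, 0, 0.02, 0, 0, 0, 0, 0, 0.1, 0, 0, 0, 0, 0, 0.28, 0, 0, 0, 0, 0, 0.54, 0, 0, 0, 0, 0, 0.82, 0, 0, 0, 0, 0, 1.1, 0, 0, 0, 0, 0, 1.36, 0, 0, 0, 0, 0, 1.54, 0, 0, 0, 0, 0, 1.62, 0, 0, 0, 0, 0, 1.63, 0, 0, 0]}}

```text
time_s: 8.95
eef_pos: [0.4785, -0.047, 0.1403]
eef_rot: [-0.0, 0.147, 0.989, 0.0]
wrist_force: [-0.4, -0.4, -2.0]
opening: 0.133
grasp_force: 58.3
```

>>> {"api": "move_arm", "payload": {"plan": [0.001, -0.005, 0, 0, 0, 0, 0.011, -0.038, 0, 0, 0, 0, 0.033, -0.118, 0, 0, 0, 0, 0.071, -0.256, 0, 0, 0, 0, 0.127, -0.458, 0, 0, 0, 0, 0.201, -0.721, 0, 0, 0, 0, 0.289, -1.04, 0, 0, 0, 0, 0.39, -1.403, 0, 0, 0, 0, 0.5, -1.8, 0, 0, 0, 0, 0.615, -2.21, 0, 0, 0, 0]}}

```text
time_s: 10.2
eef_pos: [0.5096, -0.1592, 0.1403]
eef_rot: [0.0, 0.147, 0.989, -0.0]
wrist_force: [0.2, -0.1, -1.8]
opening: 0.131
grasp_force: 58.4
```

>>> {"api": "move_arm", "payload": {"plan": [0.115, -0.41, 0, 0, 0, 0, 0.225, -0.807, 0, 0, 0, 0, 0.326, -1.17, 0, 0, 0, 0, 0.414, -1.489, 0, 0, 0, 0, 0.488, -1.752, 0, 0, 0, 0, 0.544, -1.954, 0, 0, 0, 0, 0.582, -2.092, 0, 0, 0, 0, 0.604, -2.172, 0, 0, 0, 0, 0.614, -2.205, 0, 0, 0, 0, 0.615, -2.21, 0, 0, 0, 0]}}

```text
time_s: 11.45
eef_pos: [0.54, -0.2679, 0.1403]
eef_rot: [-0.0, 0.147, 0.989, 0.0]
wrist_force: [0.4, 0.8, -1.3]
opening: 0.138
grasp_force: 58.4
```

>>> {"api": "move_arm", "payload": {"plan": [0, 0, 0, 0, 0, 0, 0, 0, 0, 0, 0, 0, 0, 0, 0, 0, 0, 0, 0, 0, 0, 0, 0, 0]}}

```text
time_s: 11.95
eef_pos: [0.54, -0.268, 0.1403]
eef_rot: [-0.0, 0.147, 0.989, 0.0]
wrist_force: [0.1, 0.6, -1.5]
opening: 0.134
grasp_force: 58.4
```

```bash
python3 - <<'E'
from bench import ctrl
import cv2,numpy as np
s=ctrl.camera("side")["pixels"][180:360,310:510];t=ctrl.camera("top")["pixels"][150:330,380:580]
cv2.imwrite("pics/f.png",np.hstack([cv2.resize(x,(400,360),interpolation=cv2.INTER_CUBIC) if 0 else cv2.resize(x,(400,360)) for x in(s,t)])[:,:,::-1])
o=ctrl.get_obs();print(o["time_s"],o["eef_pos"],o["opening"],o["grasp_force"],o["wrist_force"])
E
```

```text
12.05 [ 0.54001698 -0.26804378  0.14030743] 0.13177822044689524 58.35007309913635 [ 0.67151023  1.03250638 -0.47669089]
```

View pics/f.png

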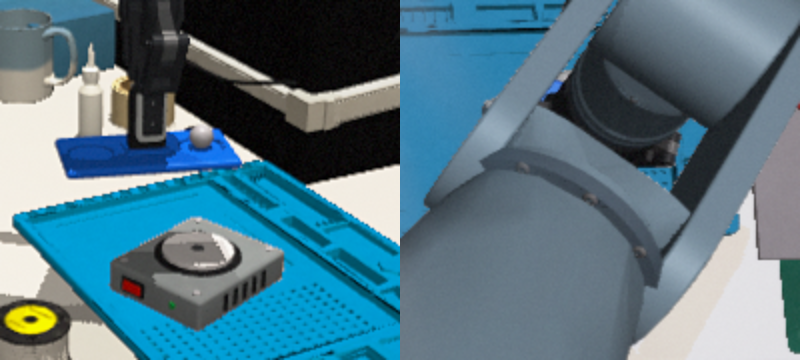

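The ball is in its pocket at side pixel (410,248), directly above the plate, and the tray is level. I'll check the ball's position numerically.

```bash
python3 - <<'E'
from bench import ctrl
from h import *
s=ctrl.camera("side");b=plane(s,[[410.5,248.5]],.1356)[0]
print(b,b[:2]-[.580,-.280])
E
```

```text
[ 0.57950846 -0.27960402  0.1356    ] [-0.00049154  0.00039598]
```

```bash
python3 -c "
from bench import ctrl
print(ctrl.hand_in())"
```

```text
the job is handed in; nothing more can be done
None
```

I handed the job in with the arm holding the steel-ball tray level and still, underside about 80 mm above the pole plate; from the side camera, the ball is in its pocket and within about 1 mm of the plate's centre. The judged result was not reported back.

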